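# Fit the test-point template over its two pins and latch it

### The arm

A 6-joint arm with a two-finger parallel gripper is mounted at the origin on a cart in front of the work surface, level with it; the furniture and walls round the work are solid. World frame = base frame: x ahead of the robot, y to its left, z up, the work surface at z = 0. Lengths are in mm, angles in rad, forces in N, time in s.
With the tool pointing down it reaches from about 425 to 925 mm from the base axis. Payload 12.5 kg.
Tool frame: the origin (TCP) lies at the very end of the fingers, on their centre line; the grasp point (between the pads) lies 19 mm behind it; z points along the fingers, y is the line along which they close (so a half turn about z gives the same grasp; the last joint's range is limited). The gripper opens to 85 mm and grips with 20 to 120 N. Pads are 22 mm wide; open, the fingers measure 114 mm over their backs; the gripper's body (76 mm by 85 mm) begins 54 mm behind the grasp point. The pads swing forward as they close: fully open they stand 13 mm farther back than shut.
Start: joints at [-1.351, 0.491, 1.559, -0, 1.092, -0.106], TCP at [200.065, -592.131, 231.327] pointing down, gripper open.
Joint ranges: [-3.1, 3.1], [-0.84, 2.19], [0.05, 2.79], [-1.13, 4.28], [0.06, 2.93], [-2.69, 2.69]. Speed limits (rad/s): [2.22, 2.22, 2.79, 3.14, 3.14, 3.14].

### API

Orientations are given as [roll, pitch, yaw] about the fixed x, y, z axes, in that order (R = Rz(yaw) Ry(pitch) Rx(roll)).
In Python, from rig import arm, eyes, job gives the robot as it stands.
- The arm moves only by the tool drive_tool, never from a script. Its argument "rows" is text: rows parted by semicolons, each of 7 numbers parted by spaces: the shift along the tool's x, y, z in m, then the turn, a rotation vector about the tool's x, y, z in degrees, then the opening, from -1 (shut) to 1 (fully open). In form: dx dy dz rx ry rz claw; .... A call has 1 to 5 rows; each row shifts and turns the commanded pose from where the row before left it, along the tool's axes as they then stand; what a row does not reach is not made up. A row lasts 1/8 s, in which the tool goes at most 62.5 mm and 10.7 degrees, less where a joint would pass 70% of its speed; a pose out of reach is approached as far as the arm can. A call with a gripper value outside its range is refused whole. The fingers move at their own pace and stop on an object; the grip force is fixed at half the most. Time passes only in rows, so rows that do not move let the fingers close. It gives the time, the measured TCP pose, the force, the opening and the grip force at its end, in the units of the state.
- arm.get_state(): the state, without advancing time (a new reading comes with each control period).
- eyes.grab_frame(name): name is "side" or "top"; returns the picture (400x640x3 uint8, blue, green, red); there is no depth.
- eyes.camera_params(name): a dict with "fovy" (degrees; the focal length in pixels is half the picture's height over the tangent of half this angle, whatever the lens; pixels are square), "cx", "cy" (the principal point, pixels), "rvec" (rotation vector, rad) and "tvec" (3), from world to camera coordinates, as OpenCV has them. Camera axes: x right, y down, z forward; pixel columns grow to the right and rows downward; lengths in mm; the calibration is good to about 2 mm. A picture is of the moment at which its call begins. camera_params takes no time and is no camera call.
- job.job_done(): hands the job in; it is judged then, once.
The state is a dict: "time": time; "joints": joint angles; "qd": joint speeds; "tau": joint torques, N m; "tcp_pos": TCP position; "tool_rot": TCP orientation; "contact_force": force on the tool from outside, world axes, zero at the start; "moment": the same for the moment, N m; "width": finger opening in mm; "finger_force": force on a finger pad.
Only numpy, scipy, OpenCV 4.12 (cv2) and the standard library are available. Lean on these libraries where they do the work, as an engineer would, in place of code of your own. Each camera call takes 0.05 s, during which the arm holds its last target. There are 200 camera calls.

### The job

Lift the test-point template by its bridge handle, set both its holes over the two upright pins of the sample fixture, feeling gently for the pins, and lower it until it lies flat and fully home on the pin collars with its handle upward. Then slide the fixture's latch all the way in over the template's edge, let go and leave the other things on the bench where they are.

Things in the scene. Friction and masses are not known exactly. Their poses are not given: they have to be found in the camera images.
- template: Loose flat steel plate, 84 (x) x 130 (y) x 6 mm, 0.24 to 0.39 kg, with a 50 mm square window in the middle and two through holes of 13.6 mm diameter at x = 0, y = +52 and -52 mm. Origin: centre of the underside, z up. Starts flat on the bench, handle up, y axis pointing roughly to the robot or away. Half a turn leaves it the same: it fits either way round.
- template_handle (a point): Centre of the template's dark bridge handle, 32 mm above the plate's underside, axes as the plate's: a bar 14 mm thick (x), 74 mm long (y), 18 mm high, on two posts at y = +32 and -32 mm.
- fixture: Sample fixture fixed to the bench: dark steel slab, 150 (x, from -100 to +50 mm) x 150 (y) x 10 mm. Origin: on the bench, under the middle of the pin area. Two guides along y hold an aluminium carriage with a round steel sample (44 mm diameter, top at z = 38 mm) between two upright pins 104 mm apart along y. The carriage is clamped immovably but not always centred.
- seat_mid (a point): Point of the fixture at seat height (z = 42 mm), axes as the fixture's. Midpoint of the pins: x = 0 and anywhere from y = -12 to +12 mm from here; no pose tells where, see or feel. Pins: 12 mm diameter, from a 22 mm collar with its top at z = 42 mm (the template's seat) to a tip at z = 64 mm; last 2.5 mm taper to 9.5 mm. Press gently, well under 20 N.
- latch_grip (a point): Centre of the latch's black upright grip, 18 (x) x 14 (y) x 30 mm (z = 56 to 86 mm), axes as the fixture's, at fixture x = -82 mm plus the latch joint, y = 0 (robot's side). Under it a steel tongue, 30 mm wide, z = 50 to 56 mm, ends at fixture x = -54 mm plus the joint; it passes 2 mm above the plate of a template that is home and is blocked by one that is not.
- latch (a joint): Travel of the latch along the fixture's +x (away from the robot), 0 = fully out, 0.026 m = against its stop, fully in over the template's edge. It slides with 3 to 4 N of friction and stays where it is left. Starts out, 0 to 0.004 m.
- screwdriver: Bystander: screwdriver, 194 mm long, lying near the front of the bench at the left. Leave alone.
- flat_file: Bystander: flat file with handle, 206 mm long, lying at the front edge at the left. Leave alone.
- caliper: Bystander: caliper, 216 mm long, lying in front of the fixture. Leave alone.
- pen_1: Bystander: pen, 135 mm long, lying at the front to the right of the fixture. Leave alone.
- test_block_0: Bystander: round steel test block, 60 mm diameter, 15 mm high, at the front right. Leave alone.

How it is judged:
By the outcome, as a careful person would: the job done as asked, in the order asked, and still so for the second after the job is handed in, with the robot touching nothing.
It also fails if it takes over 72 s, if anything falls off the work surface, if the arm or the gripper's body presses on something with over 40 N, if the wrist force passes 120 N, or if a joint passes its speed limit or range.

## Working session

There is one attempt and no reset: what is moved stays moved. The work goes in short steps, Python scripts to look and compute and a tool call to move; the robot and the scene stay as the last step left them, time stands still between calls to the robot, and variables do not carry over. Pictures are saved under pics/ and viewed, at most 10 in all, crops included, and the job is handed in when it is done.

Besides the shell and the picture viewer there is one more tool, called as name(argument=value, ...), one argument or row to a line, values as JSON. drive_tool: Moves the arm, as the interface text tells. Its arguments: {"type":"object","properties":{"rows":{"type":"string"}},"required":["rows"]}

```bash
ls; mkdir -p pics; python3 - <<'E'
from rig import arm,eyes,job
import cv2
for n in("top","side"):
    cv2.imwrite(f"pics/{n}0.png",eyes.grab_frame(n)); print(n,eyes.camera_params(n))
print(arm.get_state())
E
```

```text
pics
top {'fovy': 49.49998992996722, 'cx': 322.21452424604286, 'cy': 192.64885385172136, 'rvec': array([ 2.16536807, -2.21506987,  0.062628  ]), 'tvec': array([  -1.7125502 ,  449.11661632, 1180.94589016])}
side {'fovy': 47.688060100940184, 'cx': 312.25347928289466, 'cy': 200.08835490361702, 'rvec': array([ 0.43606862, -2.65282711,  1.31878651]), 'tvec': array([ 429.26114534,  173.02336783, 1065.24963266])}
{'time': 0.1, 'joints': array([-1.35064222e+00,  4.91485112e-01,  1.55939007e+00,  2.56919720e-05,
        1.09171343e+00, -1.05566820e-01]), 'qd': array([ 9.42392751e-05,  6.18355473e-04,  1.22268326e-04, -7.75433201e-04,
       -1.08910767e-03, -1.16778228e-04]), 'tau': array([ 4.34650050e-03, -6.19447803e+01, -2.62024033e+01, -4.95396364e-05,
        2.94471123e-03, -1.34405238e-05]), 'tcp_pos': array([ 199.99721968, -591.92334756,  230.79444477]), 'tool_rot': array([-3.14060464e+00, -1.27606286e-04,  3.25709011e-01]), 'contact_force': array([-0.57086155, -0.00277141, -0.32865992]), 'moment': array([ 0.03879659, -0.04977282,  0.01605107]), 'finger_force': 0.0, 'width': 85.16321219831894}
```

View pics/top0.png

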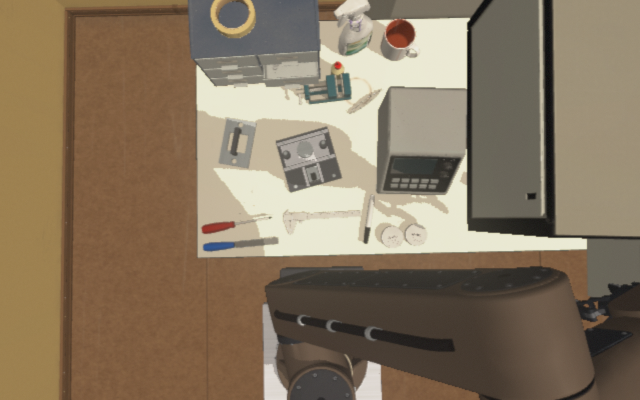

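View pics/side0.png

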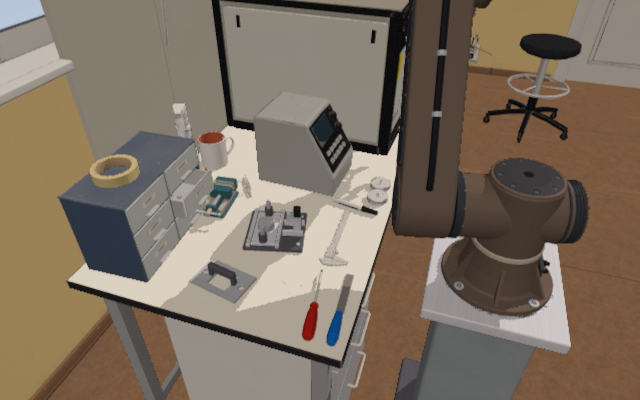

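The top view shows the template at about (238,143) and the fixture at about (309,158), with its latch towards the robot. In the side view the template is at (224,280) and the fixture at (277,228). I'll zoom in on both.

```bash
python3 - <<'E'
import cv2
a=cv2.imread("pics/top0.png")[108:203,205:355]; b=cv2.imread("pics/side0.png")[190:305,185:325]
cv2.imwrite("pics/c1.png",cv2.resize(a,None,fx=5,fy=5,interpolation=cv2.INTER_CUBIC))
cv2.imwrite("pics/c2.png",cv2.resize(b,None,fx=5,fy=5,interpolation=cv2.INTER_CUBIC))
E
```

```text
(no output)
```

View pics/c1.png

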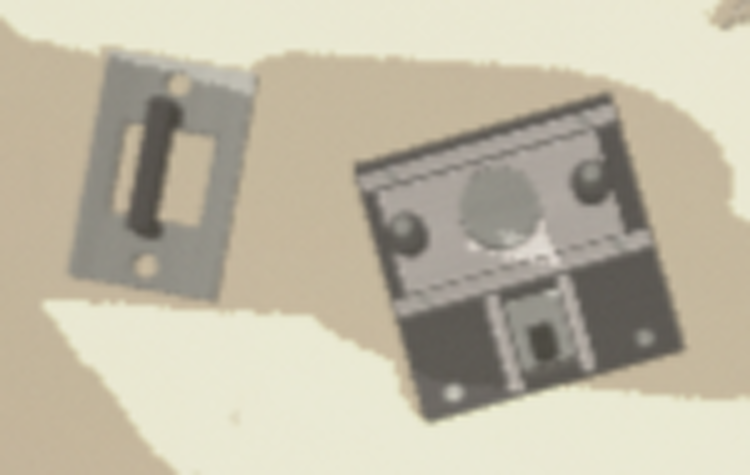

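View pics/c2.png

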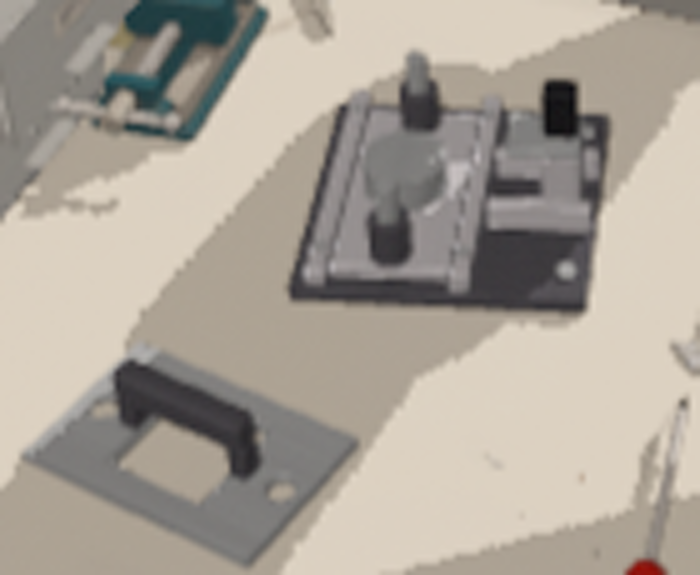

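```bash
cat > h.py <<'E'
import numpy as np, cv2
from rig import arm,eyes,job
from scipy.optimize import least_squares
cams={n:eyes.camera_params(n) for n in("top","side")}
def proj(n,P):
    c=cams[n]; f=200/np.tan(np.radians(c["fovy"]/2))
    K=np.array([[f,0,c["cx"]],[0,f,c["cy"]],[0,0,1]])
    return cv2.projectPoints(np.float64(P).reshape(-1,1,3),c["rvec"],c["tvec"],K,None)[0][:,0]
def pose(p,P):
    c,s=np.cos(p[2]),np.sin(p[2]); P=np.float64(P).reshape(-1,3)
    return np.c_[P[:,0]*c-P[:,1]*s+p[0],P[:,0]*s+P[:,1]*c+p[1],P[:,2]]
E
python3 - <<'E'
from h import *
off={"top":(205,108),"side":(185,190)}
px=lambda n,u:(np.float64(u)+.5)/5-.5+off[n]
T={"top":([(-42,65,6),(42,65,6),(42,-65,6),(-42,-65,6),(0,52,6),(0,-52,6)],[(107,50),(258,72),(218,300),(70,277),(179,84),(146,265)]),
 "side":([(-42,65,6),(42,65,6),(42,-65,6),(-42,-65,6),(0,52,6),(0,-52,6)],[(23,457),(140,348),(358,440),(247,565),(105,408),(282,490)])}
F={"top":([(50,75,10),(50,-75,10),(-100,-75,10),(-100,75,10)],[(355,163),(611,95),(685,350),(430,420)]),
 "side":([(50,75,10),(50,-75,10),(-100,-75,10),(-100,75,10)],[(293,292),(343,104),(609,117),(584,302)])}
for n in cams:
    c=cams[n];print(n,-cv2.Rodrigues(c["rvec"])[0].T@c["tvec"])
def fit(D,p0,ns):
    r=lambda p:np.concatenate([(proj(n,pose(p,D[n][0]))-px(n,D[n][1])).ravel() for n in ns])
    s=least_squares(r,p0,loss="soft_l1"); print(ns,s.x.round(3)); return s.x,r(s.x).reshape(-1,2).round(2)
for D,p0 in((T,(600,200,-1.6)),(F,(550,0,.25))):
    for ns in(["top"],["side"],["top","side"]):
        p,r=fit(D,p0,ns)
    print(r.tolist())
M={"top":([(0,52,64),(0,-52,64),(0,52,42),(0,-52,42),(0,0,38)],[(400,220),(588,172),(408,238),(594,188),(503,207)]),
"side":([(0,52,64),(0,-52,64),(0,52,42),(0,-52,42),(0,0,38)],[(389,181),(415,57),(388,214),(418,88),(405,160)])}
for n in cams:
    for q,u in zip(*M[n]):
        s=least_squares(lambda d:(proj(n,pose(p,np.array(q)+[d[0],d[1],0]))-px(n,u)).ravel(),[0,0]); print(n,q,s.x.round(1))
s=least_squares(lambda d:(proj("side",pose(p,[d[0],d[1],86]))-px("side",(562,83))).ravel(),[-82,0]);print("latch",s.x)
E
```

```text
top [ 378.25719678  -13.54923441 1205.4375864 ]
side [165.50569037 842.91202365 781.7072236 ]
['top'] [595.017 222.064  -1.75 ]
['side'] [594.735 225.541  -1.759]
['top', 'side'] [595.164 223.814  -1.756]
[[-0.17, -0.28], [-0.82, 0.1], [-0.79, 0.12], [-0.92, -0.12], [-0.6, -0.16], [-0.45, 0.11], [-0.04, -0.6], [0.0, -1.26], [0.43, -0.37], [0.57, -0.63], [-0.12, -0.38], [0.24, -0.48]]
['top'] [5.68018e+02 2.98920e+01 2.51000e-01]
['side'] [5.67611e+02 3.34620e+01 2.59000e-01]
['top', 'side'] [5.68053e+02 3.11310e+01 2.53000e-01]
[[-0.67, 0.2], [0.02, -0.76], [0.03, -0.15], [-1.21, 0.6], [-0.96, -0.96], [-0.23, -0.68], [0.92, -0.87], [0.92, 0.01]]
top (0, 52, 64) [3.1 3.1]
top (0, -52, 64) [0.6 4.2]
top (0, 52, 42) [-3.7  2.6]
top (0, -52, 42) [-4.9  2.5]
top (0, 0, 38) [-0.8  0.6]
side (0, 52, 64) [-0.8  1.4]
side (0, -52, 64) [1.7 5.1]
side (0, 52, 42) [1.3 0.9]
side (0, -52, 42) [1.8 3.4]
side (0, 0, 38) [0.4 6.2]
latch [-80.76121029  -2.14087464]
```

The crops show the template holes at about (240.8,125) and (234,161) in top-view pixels. The pins are at about (285,152) and (323,142), and the latch grip is near (313.5,175). Before moving I'll work out where the obstacles stand.

```bash
cat >> h.py <<'E'
def back(n,u,z):
    return least_squares(lambda d:(proj(n,[d[0],d[1],z])-u).ravel(),[500,0]).x.round(0)
E
python3 - <<'E'
from h import *
print("instr base fl",back("top",(378,192),0),"fr",back("top",(455,194),0))
print("hood corner base",back("top",(470,228),0),"bench corner",back("top",(587,250),0),back("top",(198,258),0))
print("cab base f",back("top",(205,84),0),back("top",(320,80),0),"drawer z100",back("top",(265,80),100),back("top",(318,78),100))
g=back("side",(259,180),0);print("instr back-left base",g)
s=least_squares(lambda h:(proj("side",[g[0],g[1],h[0]])-[262,103])[0,1:],[100]);print("h",s.x)
g=back("side",(98,268),0);print("cab front-left base",g)
s=least_squares(lambda h:(proj("side",[g[0],g[1],h[0]])-[75,180])[0,1:],[100]);print("h",s.x)
g=back("side",(395,145),0);print("hood front base",g);s=least_squares(lambda h:(proj("side",[g[0],g[1],h[0]])-[412,5])[0,1:],[100]);print("h",s.x)
E
```

```text
instr base fl [ 448. -167.] fr [ 438. -381.]
hood corner base [ 342. -419.] bench corner [ 275. -738.] [277. 335.]
cab base f [765. 312.] [769. -13.] drawer z100 [740. 130.] [742.  -8.]
instr back-left base [ 685. -179.]
h [252.93085641]
cab front-left base [899. 283.]
h [255.15818285]
hood front base [ 332. -519.]
h [451.3749638]
```

drive_tool(
  rows="0.0205 -0.041 -0.0248 0 0 0 1;0.0205 -0.041 -0.0248 0 0 0 1;0.0205 -0.041 -0.0248 0 0 0 1;0.0205 -0.041 -0.0248 0 0 0 1",
)

```text
time: 0.6
tcp_pos: [225.2, -408.9, 331.0]
tool_rot: [-3.141, -0.0, 0.326]
contact_force: [-0.3, 0.0, 0.7]
width: 85.1
finger_force: 0.0
```

drive_tool(
  rows="0.0415 -0.0317 0 0 0 0 1;0.0415 -0.0317 0 0 0 0 1;0.0415 -0.0317 0 0 0 0 1;0.0415 -0.0317 0 0 0 0 1;0.0415 -0.0317 0 0 0 0 1",
)

```text
time: 1.23
tcp_pos: [371.7, -192.4, 330.5]
tool_rot: [3.141, -0.0, 0.326]
contact_force: [1.9, -0.6, -0.1]
width: 85.5
finger_force: 0.0
```

drive_tool(
  rows="0.0345 -0.0323 0.02 0 0 0 1;0.0345 -0.0323 0.02 0 0 0 1;0.0345 -0.0323 0.02 0 0 0 1;0.0345 -0.0323 0.02 0 0 0 1;0.0345 -0.0323 0.02 0 0 0 1",
)

```text
time: 1.85
tcp_pos: [483.3, 15.8, 229.7]
tool_rot: [3.141, 0.0, 0.326]
contact_force: [1.2, -0.4, -0.2]
width: 85.4
finger_force: 0.0
```

drive_tool(
  rows="0.0345 -0.0323 0.02 0 0 0 1;0.0345 -0.0323 0.02 0 0 0 1;0.0345 -0.0323 0.02 0 0 0 1;0.0345 -0.0323 0.02 0 0 0 1;0.0345 -0.0323 0.02 0 0 0 1",
)

```text
time: 2.48
tcp_pos: [595.0, 223.9, 129.4]
tool_rot: [3.141, 0.001, 0.326]
contact_force: [-0.4, -0.8, 0.2]
width: 85.5
finger_force: 0.0
```

drive_tool(
  rows="0 0 0 0 0 -10 1;0 0 0 0 0 -10 1;0 0 0 0 0 -10 1;0 0 0 0 0 -10 1;0 0 0 0 0 -10 1",
)

```text
time: 3.1
tcp_pos: [594.4, 222.5, 130.1]
tool_rot: [-3.141, 0.0, 1.204]
contact_force: [0.4, -0.0, 0.3]
width: 85.3
finger_force: 0.0
```

drive_tool(
  rows="0 0 0 0 0 -10 1;0 0 0 0 0 -10 1;0 0 0 0 0 -10 1;0 0 0 0 0 -10 1;0 0 0 0 0 -10 1",
)

```text
time: 3.72
tcp_pos: [594.4, 222.5, 130.1]
tool_rot: [-3.141, -0.0, 2.077]
contact_force: [0.1, 0.3, 0.3]
width: 84.9
finger_force: 0.0
```

drive_tool(
  rows="0 0 0 0 0 -10 1;0 0 0 0 0 -10 1;0 0 0 0 0 -10 1;0 0 0 0 0 -10 1;0 0 0 0 0 -10.7 1",
)

```text
time: 4.35
tcp_pos: [594.4, 222.4, 130.1]
tool_rot: [-3.141, -0.001, 2.962]
contact_force: [-0.5, -0.2, 0.1]
width: 85.3
finger_force: 0.0
```

```bash
python3 - <<'E'
from h import *
a=eyes.grab_frame("side")[190:320,165:325]
cv2.imwrite("pics/c3.png",cv2.resize(a,None,fx=4,fy=4,interpolation=cv2.INTER_CUBIC))
s=arm.get_state();print(s["tcp_pos"],s["tool_rot"],s["joints"])
print(proj("side",s["tcp_pos"]),proj("side",[595,224,41]))
E
```

```text
[594.43823593 222.45078488 130.12920754] [-3.14122198e+00 -5.43181286e-04  2.97144971e+00] [ 2.54116570e-01  6.13906394e-01  1.63373624e+00 -1.46436555e-04
  8.94597637e-01 -1.14644524e+00]
[[216.6037118  238.41806455]] [[221.16386437 268.17879437]]
```

View pics/c3.png

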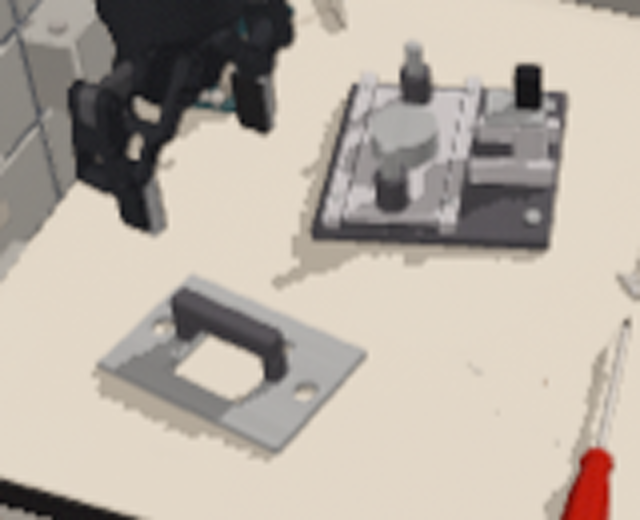

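The gripper now straddles the handle: its finger tips are near side pixels (200,246) and (230,221), and the handle bar is at about (221,268). I'll descend and grip.

drive_tool(
  rows="0 0 0.04 0 0 0 1;0 0 0.04 0 0 0 1;0 0 0.025 0 0 0 1;0 0 0.01 0 0 0 1;0 0 0 0 0 0 1",
)

```text
time: 5.03
tcp_pos: [594.5, 222.4, 15.3]
tool_rot: [-3.141, -0.001, 2.955]
contact_force: [0.6, 0.3, 0.4]
width: 85.4
finger_force: 0.0
```

drive_tool(
  rows="0 0 0 0 0 0 -1;0 0 0 0 0 0 -1;0 0 0 0 0 0 -1;0 0 0 0 0 0 -1;0 0 0 0 0 0 -1",
)

```text
time: 5.65
tcp_pos: [594.8, 222.6, 16.0]
tool_rot: [3.141, 0.001, 2.956]
contact_force: [0.5, -0.4, 5.8]
width: 13.0
finger_force: 60.2
```

drive_tool(
  rows="0 0 0 0 0 0 -1;0 0 0 0 0 0 -1;0 0 0 0 0 0 -1",
)

```text
time: 6.02
tcp_pos: [594.9, 222.5, 16.0]
tool_rot: [3.141, 0.001, 2.956]
contact_force: [-0.9, -0.3, 6.3]
width: 13.0
finger_force: 60.2
```

drive_tool(
  rows="0 0 -0.01 0 0 0 -1;0 0 -0.03 0 0 0 -1;0 0 -0.04 0 0 0 -1;0 0 -0.034 0 0 0 -1",
)

```text
time: 6.52
tcp_pos: [594.3, 222.4, 130.9]
tool_rot: [-3.141, -0.0, 2.956]
contact_force: [0.5, 1.1, -3.4]
width: 12.8
finger_force: 58.9
```

drive_tool(
  rows="-0.0016 -0.0382 0 0 0 0 -1;-0.0016 -0.0382 0 0 0 0 -1;-0.0016 -0.0382 0 0 0 0 -1;-0.0016 -0.0382 0 0 0 0 -1;-0.0016 -0.0382 0 0 0 0 -1",
)

```text
time: 7.15
tcp_pos: [566.6, 32.1, 129.6]
tool_rot: [-3.141, -0.001, 2.956]
contact_force: [0.1, 0.0, -3.4]
width: 13.0
finger_force: 59.0
```

drive_tool(
  rows="0 0 0 0 0 9.3 -1;0 0 0 0 0 9.3 -1;0 0 0 0 0 9.3 -1;0 0 0 0 0 9.3 -1",
)

```text
time: 7.65
tcp_pos: [566.9, 33.3, 129.6]
tool_rot: [-3.141, -0.0, 2.301]
contact_force: [0.1, 0.8, -3.0]
width: 12.8
finger_force: 59.2
```

drive_tool(
  rows="0 0 0 0 0 9.3 -1;0 0 0 0 0 9.3 -1;0 0 0 0 0 9.1 -1;0 0 0 0 0 0 -1",
)

```text
time: 8.15
tcp_pos: [567.0, 33.3, 129.6]
tool_rot: [-3.141, -0.0, 1.824]
contact_force: [0.3, -0.3, -3.0]
width: 12.8
finger_force: 59.2
```

```bash
python3 - <<'E'
from h import *
a=eyes.grab_frame("side"); t=eyes.grab_frame("top")
cv2.imwrite("pics/side1.png",a); cv2.imwrite("pics/top1.png",t)
A=cv2.resize(a[150:260,215:325],None,fx=5,fy=5,interpolation=cv2.INTER_CUBIC)
B=cv2.resize(t[130:240,260:370],None,fx=2,fy=2,interpolation=cv2.INTER_CUBIC)
C=np.zeros((550,780,3),np.uint8);C[:,:550]=A;C[:220,555:775]=B
cv2.imwrite("pics/c4.png",C)
s=arm.get_state();print(s["tcp_pos"],s["tool_rot"],s["contact_force"],s["moment"])
E
```

```text
[567.0555886   33.31761079 129.51118073] [-3.14130873e+00  6.69864556e-07  1.82694753e+00] [-0.56405869  0.00788899 -3.59331313] [ 0.01952181 -0.01404755 -0.00896928]
```

View pics/c4.png

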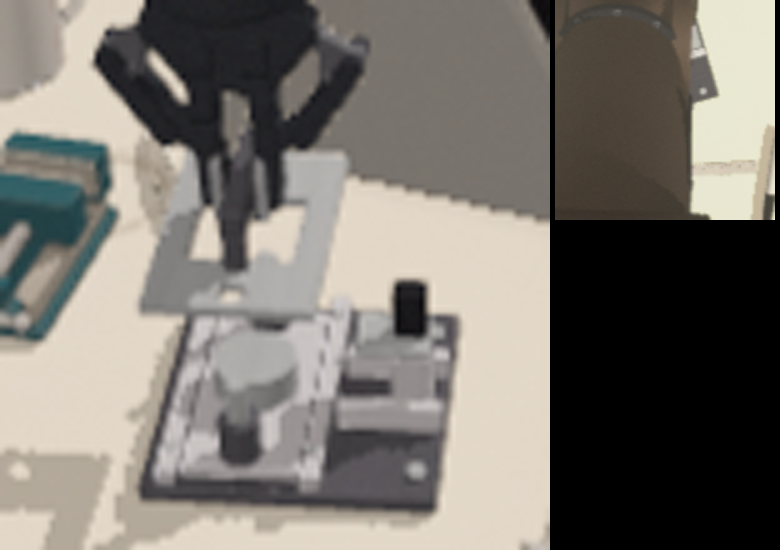

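The plate's corners in the crop are at about (140,310), (318,312) and (347,153), and its near hole is at (232,293). The near pin is at about (239,405–430).

```bash
python3 - <<'E'
from h import *
px=lambda u:(np.float64(u)+.5)/5-.5+(215,150)
# fixture-like axes: x away, y left; plate top z=119.5
q=[(42,65,119.5),(-42,65,119.5),(-42,-65,119.5),(0,52,119.5)]
u=px([(140,307),(318,309),(347,154),(232,293)])
r=lambda p:(proj("side",pose(p,q))-u).ravel()
s=least_squares(r,[567,33,.253]);print(s.x,r(s.x).round(2))
# pins in the same view
q2=[(0,52,64),(0,52,42)];u2=px([(239,403),(240,428)])
for a,b in zip(q2,u2):
    print(least_squares(lambda d:(proj("side",pose([d[0],d[1],.253],a))-b).ravel(),[567,33]).x)
# overlay expected pin silhouettes for offsets, compare with image of side0: print the predicted crop coords
for dy in(-2,0,2,4,6):
    p=[568.05,31.13,.253]
    P=[(0,52+dy,64),(0,52+dy,42),(0,-52+dy,64),(0,-52+dy,42),(0,dy,38)]
    print(dy,((proj("side",pose(p,P))-(185,190)+.5)*5-.5).round(0).tolist(),((proj("top",pose(p,P))-(205,108)+.5)*5-.5).round(0).tolist())
E
```

```text
[5.67173386e+02 3.22788007e+01 2.75055415e-01] [ 0.04 -0.21 -0.03  0.49 -0.18 -0.    0.16 -0.27]
[560.23644068  47.37860034]
[563.89764254  41.58608488]
-2 [[388.0, 176.0], [391.0, 210.0], [420.0, 49.0], [423.0, 82.0], [408.0, 150.0]] [[411.0, 223.0], [414.0, 229.0], [600.0, 170.0], [599.0, 177.0], [507.0, 204.0]]
0 [[388.0, 179.0], [391.0, 213.0], [420.0, 51.0], [422.0, 84.0], [408.0, 152.0]] [[407.0, 224.0], [411.0, 230.0], [596.0, 171.0], [596.0, 178.0], [504.0, 205.0]]
2 [[387.0, 182.0], [390.0, 216.0], [419.0, 54.0], [422.0, 87.0], [407.0, 155.0]] [[404.0, 225.0], [407.0, 231.0], [592.0, 172.0], [592.0, 179.0], [500.0, 206.0]]
4 [[386.0, 184.0], [390.0, 218.0], [419.0, 56.0], [421.0, 89.0], [406.0, 157.0]] [[400.0, 226.0], [404.0, 232.0], [589.0, 173.0], [589.0, 180.0], [497.0, 207.0]]
6 [[386.0, 187.0], [389.0, 221.0], [418.0, 58.0], [421.0, 91.0], [406.0, 160.0]] [[396.0, 227.0], [400.0, 233.0], [585.0, 174.0], [585.0, 181.0], [493.0, 208.0]]
```

drive_tool(
  rows="0.0006 0.0003 0.02 0 0 0 -1;0 0 0.02 0 0 0 -1;0 0 0.0075 0 0 0 -1;0 0 0 0 0 0 -1",
)

```text
time: 8.75
tcp_pos: [567.3, 33.9, 81.8]
tool_rot: [-3.141, -0.0, 1.824]
contact_force: [0.7, 0.2, -3.1]
width: 13.0
finger_force: 59.2
```

drive_tool(
  rows="0 0 0.001 0 0 0 -1;0 0 0.001 0 0 0 -1",
)

```text
time: 9.0
tcp_pos: [567.6, 33.9, 80.5]
tool_rot: [3.141, 0.0, 1.824]
contact_force: [0.1, 0.3, -4.0]
width: 12.9
finger_force: 59.2
```

drive_tool(
  rows="0 0 0.001 0 0 0 -1;0 0 0 0 0 0 -1",
)

```text
time: 9.25
tcp_pos: [567.4, 33.9, 79.0]
tool_rot: [3.142, 0.0, 1.823]
contact_force: [-0.3, 0.0, -3.1]
width: 13.0
finger_force: 59.2
```

drive_tool(
  rows="0 0 0.001 0 0 0 -1;0 0 0 0 0 0 -1",
)

```text
time: 9.5
tcp_pos: [567.5, 34.0, 78.0]
tool_rot: [3.141, 0.0, 1.823]
contact_force: [0.3, -0.2, -2.3]
width: 13.2
finger_force: 59.4
```

drive_tool(
  rows="0 0 0.001 0 0 0 -1;0 0 0 0 0 0 -1",
)

```text
time: 9.75
tcp_pos: [567.6, 34.1, 77.0]
tool_rot: [3.141, 0.0, 1.823]
contact_force: [2.4, 2.9, -4.3]
width: 12.8
finger_force: 59.3
```

```bash
cat > st.py <<'E'
from rig import arm
s=arm.get_state();print(s["tcp_pos"].round(2),s["tool_rot"].round(4),s["contact_force"].round(1),s["moment"].round(3),round(s["width"],1))
E
python3 st.py
```

```text
[567.58  34.08  76.97] [3.1410e+00 1.0000e-04 1.8233e+00] [ 2.4  2.9 -4.3] [ 0.553 -0.383  0.105] 12.8
```

drive_tool(
  rows="0.0004 0.0005 0 0 0 0 -1;0 0 0 0 0 0 -1",
)

```text
time: 10.0
tcp_pos: [567.6, 34.4, 76.9]
tool_rot: [-3.141, 0.0, 1.823]
contact_force: [0.2, 0.8, -3.6]
width: 12.6
finger_force: 59.3
```

drive_tool(
  rows="0 0 0.001 0 0 0 -1;0 0 0 0 0 0 -1",
)

```text
time: 10.25
tcp_pos: [567.7, 34.4, 75.9]
tool_rot: [-3.142, 0.0, 1.823]
contact_force: [0.4, 0.6, -3.9]
width: 12.5
finger_force: 59.3
```

```bash
python3 st.py
```

```text
[567.72  34.44  75.9 ] [-3.1415e+00  1.0000e-04  1.8233e+00] [ 0.4  0.6 -3.9] [ 0.165 -0.139  0.009] 12.5
```

drive_tool(
  rows="0.0002 0.0001 0.001 0 0 0 -1;0 0 0.002 0 0 0 -1;0 0 0 0 0 0 -1",
)

```text
time: 10.62
tcp_pos: [567.7, 34.7, 72.7]
tool_rot: [-3.141, -0.0, 1.823]
contact_force: [-0.4, 0.1, -4.8]
width: 12.9
finger_force: 59.3
```

drive_tool(
  rows="0 0 0.002 0 0 0 -1;0 0 0.002 0 0 0 -1;0 0 0 0 0 0 -1",
)

```text
time: 11.0
tcp_pos: [567.7, 34.7, 68.8]
tool_rot: [-3.141, 0.0, 1.823]
contact_force: [-1.6, 0.4, -4.0]
width: 13.0
finger_force: 59.3
```

```bash
python3 st.py
```

```text
[567.72  34.69  68.8 ] [-3.1413  0.      1.8233] [-1.6  0.4 -4. ] [-0.017 -0.019 -0.039] 13.0
```

drive_tool(
  rows="0 0 0.002 0 0 0 -1;0 0 0.002 0 0 0 -1;0 0 0 0 0 0 -1",
)

```text
time: 11.38
tcp_pos: [567.7, 34.7, 64.8]
tool_rot: [-3.141, 0.0, 1.823]
contact_force: [0.4, 0.8, -4.0]
width: 12.5
finger_force: 59.3
```

drive_tool(
  rows="0 0 0.002 0 0 0 -1;0 0 0.002 0 0 0 -1;0 0 0 0 0 0 -1",
)

```text
time: 11.75
tcp_pos: [567.7, 34.7, 60.8]
tool_rot: [-3.141, 0.0, 1.823]
contact_force: [-0.7, -0.2, -3.8]
width: 12.7
finger_force: 59.3
```

drive_tool(
  rows="0 0 0.001 0 0 0 -1;0 0 0 0 0 0 -1",
)

```text
time: 12.0
tcp_pos: [567.7, 34.7, 59.9]
tool_rot: [-3.141, 0.0, 1.823]
contact_force: [0.6, -0.3, -4.0]
width: 12.7
finger_force: 59.3
```

```bash
python3 st.py
```

```text
[567.74  34.7   59.91] [-3.1415  0.      1.8233] [ 0.6 -0.3 -4. ] [ 0.011  0.035 -0.024] 12.7
```

drive_tool(
  rows="0 0 0.001 0 0 0 -1;0 0 0 0 0 0 -1",
)

```text
time: 12.25
tcp_pos: [567.8, 34.7, 58.9]
tool_rot: [-3.142, 0.0, 1.823]
contact_force: [-0.2, 0.0, -3.8]
width: 12.9
finger_force: 59.3
```

drive_tool(
  rows="0 0 0.0007 0 0 0 -1;0 0 0 0 0 0 -1",
)

```text
time: 12.5
tcp_pos: [567.8, 34.7, 58.2]
tool_rot: [-3.142, 0.0, 1.823]
contact_force: [0.5, 0.0, -3.4]
width: 13.0
finger_force: 59.3
```

drive_tool(
  rows="0 0 0.0004 0 0 0 -1;0 0 0 0 0 0 -1",
)

```text
time: 12.75
tcp_pos: [567.8, 34.7, 58.0]
tool_rot: [3.141, 0.0, 1.823]
contact_force: [-0.7, 0.6, -1.9]
width: 13.0
finger_force: 59.6
```

```bash
python3 st.py
```

```text
[567.81  34.68  57.98] [3.1415e+00 1.0000e-04 1.8233e+00] [-0.7  0.6 -1.9] [-0.061  0.084  0.008] 13.0
```

drive_tool(
  rows="0 0 0.0004 0 0 0 -1;0 0 0 0 0 0 -1",
)

```text
time: 13.0
tcp_pos: [567.9, 34.7, 57.9]
tool_rot: [3.141, 0.0, 1.823]
contact_force: [-2.4, 0.6, 6.2]
width: 12.7
finger_force: 60.5
```

drive_tool(
  rows="0 0 0 0 0 0 -0.2;0 0 0 0 0 0 -0.2;0 0 0 0 0 0 -0.2",
)

```text
time: 13.38
tcp_pos: [567.8, 34.7, 57.4]
tool_rot: [3.142, 0.0, 1.823]
contact_force: [0.5, -1.0, -1.1]
width: 34.0
finger_force: 0.0
```

drive_tool(
  rows="0 0 -0.03 0 0 0 -0.2;0 0 -0.04 0 0 0 -0.2;0 0 -0.03 0 0 0 -0.2;0 0 0 0 0 0 -0.2",
)

```text
time: 13.88
tcp_pos: [568.6, 34.7, 159.5]
tool_rot: [3.138, 0.001, 1.823]
contact_force: [-0.2, -0.3, -0.3]
width: 34.3
finger_force: 0.0
```

```bash
python3 st.py; python3 - <<'E'
from h import *
a=eyes.grab_frame("side"); cv2.imwrite("pics/side2.png",a)
cv2.imwrite("pics/c5.png",cv2.resize(a[180:260,225:325],None,fx=7,fy=7,interpolation=cv2.INTER_CUBIC))
for P in([0,55,64],[0,-49,64],[42,68,48],[-42,68,48],[-42,-62,48],[42,-62,48],[-82,0,86]):
    print(P,((proj("side",pose([568.05,31.13,.253],P))-(225,180)+.5)*7-.5).round(0))
E
```

```text
[568.64  34.66 159.54] [3.1377e+00 1.3000e-03 1.8233e+00] [-0.2 -0.3 -0.3] [-0.075 -0.031  0.018] 34.3
[0, 55, 64] [[262. 326.]]
[0, -49, 64] [[307. 147.]]
[42, 68, 48] [[140. 380.]]
[-42, 68, 48] [[378. 391.]]
[-42, -62, 48] [[424. 164.]]
[42, -62, 48] [[205. 155.]]
[-82, 0, 86] [[510. 190.]]
```

View pics/c5.png

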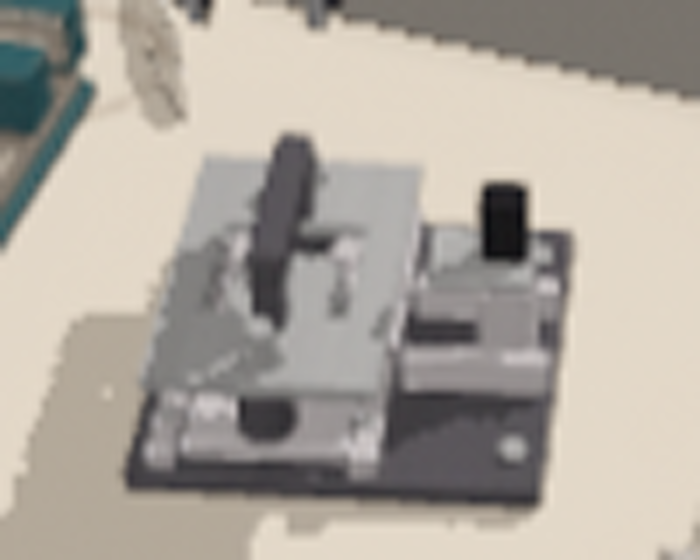

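The template lies at seat height: its corners are where I predicted, at about (205,155), (424,164), (378,391) and (140,380). The grip stands at (505,215). Next I'll push the latch in with the closed fingers from the robot's side.

drive_tool(
  rows="-0.0011 -0.047 0 0 0 0 -1;-0.0011 -0.047 0 0 0 0 -1;-0.0011 -0.047 0 0 0 0 -1;0 0 0 0 0 0 -1",
)

```text
time: 14.42
tcp_pos: [429.2, -4.0, 156.7]
tool_rot: [-3.139, -0.001, 1.822]
contact_force: [0.8, 0.6, 0.1]
width: 0.4
finger_force: 0.0
```

drive_tool(
  rows="0 0 0.04 0 0 0 -1;0 0 0.04 0 0 0 -1;0 0 0.0135 0 0 0 -1;0 0 0 0 0 0 -1",
)

```text
time: 14.92
tcp_pos: [431.9, -3.6, 62.5]
tool_rot: [-3.139, -0.001, 1.823]
contact_force: [0.1, -0.4, 0.1]
width: -0.1
finger_force: 0.0
```

drive_tool(
  rows="0 0.02 0 0 0 0 -1;0 0.005 0 0 0 0 -1;0 0.003 0 0 0 0 -1;0 0 0 0 0 0 -1",
)

```text
time: 15.42
tcp_pos: [459.0, 3.2, 64.1]
tool_rot: [3.142, 0.0, 1.823]
contact_force: [-0.3, -0.1, 0.3]
width: -0.1
finger_force: 0.0
```

```bash
python3 st.py
```

```text
[458.96   3.25  64.14] [3.1416e+00 1.0000e-04 1.8234e+00] [-0.3 -0.1  0.3] [-0.025  0.068  0.044] -0.1
```

drive_tool(
  rows="0 0.003 0 0 0 0 -1;0 0.003 0 0 0 0 -1;0 0 0 0 0 0 -1",
)

```text
time: 15.8
tcp_pos: [465.2, 4.8, 64.0]
tool_rot: [3.141, 0.0, 1.823]
contact_force: [-0.8, 0.3, -0.2]
width: 0.0
finger_force: 0.0
```

drive_tool(
  rows="0 0.003 0 0 0 0 -1;0 0.003 0 0 0 0 -1;0 0 0 0 0 0 -1",
)

```text
time: 16.18
tcp_pos: [470.9, 6.3, 63.9]
tool_rot: [-3.141, 0.0, 1.823]
contact_force: [-1.0, -0.7, 0.3]
width: 0.2
finger_force: 0.5
```

drive_tool(
  rows="0 0.003 0 0 0 0 -1;0 0.003 0 0 0 0 -1;0 0 0 0 0 0 -1",
)

```text
time: 16.55
tcp_pos: [476.9, 7.9, 63.9]
tool_rot: [3.141, 0.0, 1.823]
contact_force: [-0.9, 0.2, 0.5]
width: 0.3
finger_force: 0.5
```

```bash
python3 st.py
```

```text
[476.91   7.86  63.93] [3.1412e+00 1.0000e-04 1.8234e+00] [-0.9  0.2  0.5] [ 0.015  0.147 -0.029] 0.3
```

drive_tool(
  rows="0 0.003 0 0 0 0 -1;0 0.003 0 0 0 0 -1",
)

```text
time: 16.8
tcp_pos: [482.4, 9.3, 63.9]
tool_rot: [-3.141, -0.0, 1.823]
contact_force: [-3.7, -0.1, 2.0]
width: -0.1
finger_force: 1.7
```

drive_tool(
  rows="0 0.003 0 0 0 0 -1;0 0.002 0 0 0 0 -1",
)

```text
time: 17.05
tcp_pos: [487.4, 10.6, 63.9]
tool_rot: [-3.141, -0.0, 1.823]
contact_force: [-3.1, 0.9, 1.4]
width: 0.2
finger_force: 1.6
```

```bash
python3 st.py; python3 - <<'E'
from h import *
a=eyes.grab_frame("side"); cv2.imwrite("pics/side3.png",a)
cv2.imwrite("pics/c6.png",cv2.resize(a[170:260,225:345],None,fx=6,fy=6,interpolation=cv2.INTER_CUBIC))
for j in(0,13,20,26):print(j,((proj("side",pose([568.05,31.13,.253],[-82+j,0,86]))-(225,170)+.5)*6-.5).round(0))
E
```

```text
[487.4   10.61  63.93] [-3.1415 -0.      1.8234] [-3.1  0.9  1.4] [0.052 0.543 0.008] 0.2
0 [[437. 223.]]
13 [[406. 222.]]
20 [[389. 221.]]
26 [[375. 220.]]
```

View pics/c6.png

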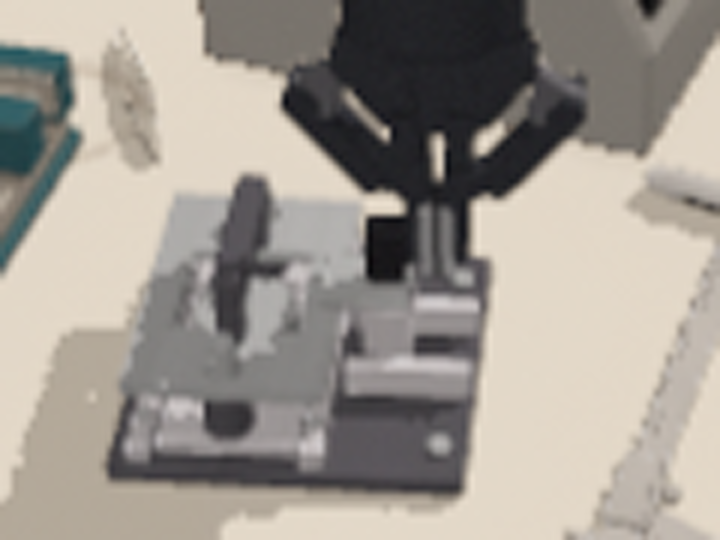

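The black grip is now centred near (389,240) in the crop, so the joint is at about 20 mm and the latch slides freely. I'll push it the rest of the way to the stop.

drive_tool(
  rows="0 0.002 0 0 0 0 -1;0 0.002 0 0 0 0 -1",
)

```text
time: 17.35
tcp_pos: [491.1, 11.6, 64.0]
tool_rot: [-3.141, -0.0, 1.823]
contact_force: [-3.6, 1.2, 0.7]
width: 0.2
finger_force: 1.6
```

drive_tool(
  rows="0 0.001 0 0 0 0 -1;0 0 0 0 0 0 -1",
)

```text
time: 17.6
tcp_pos: [492.3, 11.8, 64.0]
tool_rot: [3.141, 0.0, 1.823]
contact_force: [-3.3, -0.7, -0.1]
width: -0.4
finger_force: 1.0
```

```bash
python3 st.py
```

```text
[492.26  11.78  63.98] [3.1413e+00 2.0000e-04 1.8234e+00] [-3.3 -0.7 -0.1] [0.184 0.328 0.053] -0.4
```

drive_tool(
  rows="0 0.001 0 0 0 0 -1;0 0 0 0 0 0 -1",
)

```text
time: 17.85
tcp_pos: [492.8, 11.9, 64.0]
tool_rot: [-3.141, -0.0, 1.823]
contact_force: [-5.0, 0.2, 2.8]
width: 0.0
finger_force: 2.3
```

drive_tool(
  rows="0 0.0007 0 0 0 0 -1;0 0 0 0 0 0 -1",
)

```text
time: 18.1
tcp_pos: [492.8, 12.0, 63.9]
tool_rot: [-3.14, -0.0, 1.823]
contact_force: [-7.1, -1.6, 3.5]
width: 0.3
finger_force: 4.2
```

drive_tool(
  rows="0 0.0006 0 0 0 0 -1;0 0 0 0 0 0 -1",
)

```text
time: 18.35
tcp_pos: [492.9, 12.1, 63.9]
tool_rot: [-3.138, -0.001, 1.823]
contact_force: [-10.9, -4.4, 5.9]
width: 0.3
finger_force: 5.8
```

The tool has stopped advancing and the force is building up, at a joint value of about 26 mm, so this is the stop. I'll back off, retreat upwards and check.

drive_tool(
  rows="0 0.0004 0 0 0 0 -1;0 0 0 0 0 0 -1",
)

```text
time: 18.6
tcp_pos: [492.9, 12.1, 63.9]
tool_rot: [-3.138, -0.001, 1.823]
contact_force: [-12.8, -5.9, 6.4]
width: -0.0
finger_force: 6.8
```

drive_tool(
  rows="0 -0.01 0 0 0 0 -1;0 -0.02 0 0 0 0 -1;0 -0.02 -0.02 0 0 0 -1;0 0 -0.05 0 0 0 -1;0 0 -0.05 0 0 0 -1",
)

```text
time: 19.23
tcp_pos: [446.4, -0.3, 185.5]
tool_rot: [3.141, 0.0, 1.823]
contact_force: [0.3, 0.6, -0.3]
width: -0.1
finger_force: 0.0
```

drive_tool(
  rows="0 0 -0.04 0 0 0 -1;0 0 0 0 0 0 -1",
)

```text
time: 19.48
tcp_pos: [447.6, -0.3, 226.6]
tool_rot: [3.135, 0.003, 1.823]
contact_force: [-0.1, -0.1, -0.9]
width: 0.1
finger_force: 0.0
```

```bash
python3 st.py; python3 - <<'E'
from h import *
a=eyes.grab_frame("side"); cv2.imwrite("pics/side4.png",a)
cv2.imwrite("pics/c7.png",cv2.resize(a[170:290,225:365],None,fx=5,fy=5,interpolation=cv2.INTER_CUBIC))
for P in([-82+26,0,86],[42,68,48],[-42,68,48],[-42,-62,48],[42,-62,48]):
    print(P,((proj("side",pose([568.05,31.13,.253],P))-(225,170)+.5)*5-.5).round(0))
E
```

```text
[ 4.4762e+02 -3.2000e-01  2.2665e+02] [3.1349e+00 2.9000e-03 1.8233e+00] [-0.1 -0.1 -0.9] [-0.002 -0.002 -0.015] 0.1
[-56, 0, 86] [[312. 183.]]
[42, 68, 48] [[100. 321.]]
[-42, 68, 48] [[270. 329.]]
[-42, -62, 48] [[303. 167.]]
[42, -62, 48] [[147. 161.]]
```

View pics/c7.png

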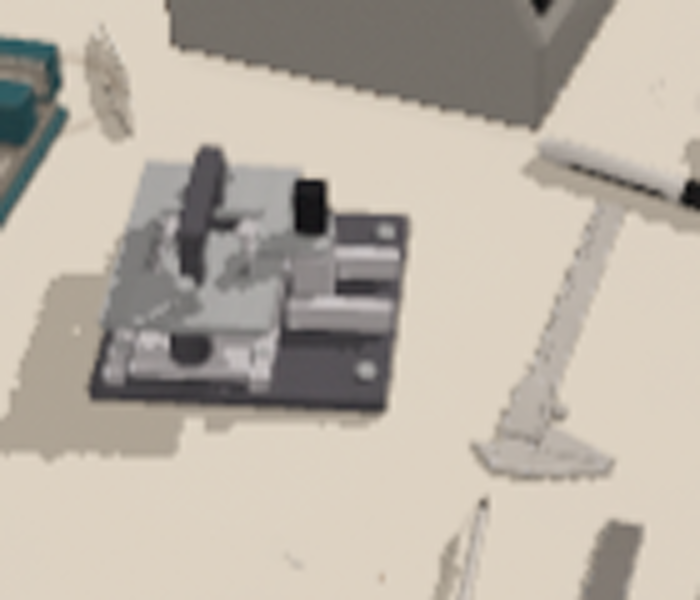

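The grip's top is at (311,185), where I predicted it for full travel (312,183). The plate's corners are at seat height, and the caliper, pen and tools haven't moved.

```bash
python3 -c "
from rig import job; print(job.job_done())"
```

```text
the job is handed in; nothing more can be done
None
```

The template is flat and fully home on the pin collars with its handle up, and the latch is pushed in to its stop; the robot is clear, the bystander tools in the last view hadn't moved, and the job was handed in at about 19.5 s.

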